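Set out a mushroom model on a fresh dish

ROBOT

A 6-joint arm with a two-finger parallel gripper is mounted at the origin on the work surface. World frame = base frame: x ahead of the robot, y to its left, z up, the work surface at z = 0. Lengths are in m, angles in degrees, forces in N, time in s.
With the tool pointing down it reaches from about 0.25 to 0.8 m from the base axis. Payload 3.9 kg.
Tool frame: the origin (TCP) lies at the very end of the fingers, on their centre line; the grasp point (between the pads) lies 19 mm behind it; x points along the fingers, z is the direction in which the jaws open and shut, and the axes are right-handed (so a half turn about x gives the same grasp; the last joint's range is limited). The gripper opens to 85 mm and grips with 20 to 120 N. Pads are 22 mm wide; open, the fingers measure 114 mm over their backs; the gripper's body (76 mm by 85 mm) begins 54 mm behind the grasp point. The pads swing forward as they close: fully open they stand 13 mm farther back than shut.
Start: joints at [-73.682, 14.897, -7.913, 67.191, 0, 90], TCP at [0.148, -0.504, 0.231] pointing down, gripper open.
Joint ranges: [-159.42, 159.42], [-47.68, 98.78], [-73.54, 78.23], [-108.79, 121.32], [-90, 84.71], [-180, 180]. Speed limits (degrees/s): [147.25, 147.25, 180, 180, 180, 180].

INTERFACE

Orientations are given as a 3x3 rotation matrix whose columns are the frame's x, y, z axes.
In Python, from plant import arm, eyes gives the robot as it stands. The module is installed in compiled form; this text tells all that it offers. Calls block until the motion is done:
- arm.move_pose(position, orientation): joint-space move of the TCP to a pose.
- arm.movel(position, ori=None, feed=0.15): straight line of the TCP; ori=None keeps the orientation; feed is the mean speed in m/s.
- arm.set_joints(angles): joint-space move.
- arm.gripper_to(opening): opening from 0.0 (shut) to 1.0 (fully open); the grip force is fixed at half the most; returns when the fingers have stopped.
- arm.wait(seconds).
- arm.solve_ik(position, orientation): joint angles nearest the present ones, or None.
- arm.read_state(): the state.
- eyes.snapshot(name): name is "side" or "top"; returns a dict with "pixels" (480x640x3 uint8, red, green, blue), "fov_y" (degrees; the focal length in pixels is half the picture's height over the tangent of half this angle, whatever the lens; pixels are square), "cx", "cy" (the principal point, pixels), "cam_to_world" (4x4, takes a point from camera to world coordinates). Camera axes: x right, y up, looking along -z (the intrinsics and any distortion apply to the point x, -y, -z); pixel columns grow to the right and rows downward; lengths in m; the calibration is good to about 2 mm. A picture is of the moment at which its call begins. There is no depth.
A pose or a line that the arm cannot do raises arm.MotionError and nothing moves.
- arm.hand_in(): hands the job in, once; it reports no verdict.
The state is a dict: "time_s": time; "joint_pos": joint angles; "qvel": joint speeds; "effort": joint torques, N m; "tcp_pos": TCP position; "eef_rot": TCP orientation; "force": force on the tool from outside, world axes, zero at the start; "wrist_torque": the same for the moment, N m; "width": opening from 0.0 (shut) to 1.0 (fully open).
Only numpy, scipy, OpenCV 4.12 (cv2) and the standard library are available. Lean on these libraries where they do the work, as an engineer would, in place of code of your own. Each camera call takes 0.05 s, during which the arm holds its last target.

TASK

Set out the tall slender mushroom model for the exhibition: lift only the top dish off the nested stack, set it upright in the middle of the empty cork mat and let go of it, then stand the mushroom upright on the flat bottom of that dish. Leave the two dishes under it stacked where they are, put things down rather than dropping them, and do not disturb anything else on the table.

Things in the scene. Friction and masses are not known exactly. Their poses are not given: they have to be found in the camera images.
- dish_top: Top dish of the nested stack: round, white, 140 mm across, 50 mm high, about 160 g. Foot 68 mm across, 12 mm high; wall flaring at about 40 degrees to an upright rim band 8 mm thick, 36 to 50 mm above the underside (140 mm outside, 124 inside). Flat inner bottom 80 mm across, 20 mm above the underside. Origin: centre of the underside; z up; alike from every side
- dish_top_rim (a point): Centre of dish_top's mouth, level with its top edge, 50 mm above its underside (90 mm above the table at the start). The next rim, of the same diameter, is only 20 mm lower, 6 mm under this rim band: a finger reaching 20 mm below the top edge meets or pinches the next dish too. Each foot stands on the flat bottom of the dish below; the walls have 5 mm of play and do not wedge
- dish_mid: Middle dish of the stack, the same as dish_top, its underside 20 mm above the table; it must stay
- dish_low: Bottom dish of the stack, the same as dish_top, standing on the table; it must stay
- mat_empty: The empty mat: square cork mat, 160 x 160 mm, 6 mm thick, fixed to the table, with nothing on it. Origin: centre of its underside, on the table; z up
- mat_full: A second, identical cork mat, fixed, which already carries a dish of the same kind with two small pale puffball models in it, all fixed (rim 56 mm above the table, top of the puffballs 68 mm). Origin: centre of the mat's underside. An obstacle only
- mushroom_tall: The tall slender mushroom model, rigid, 113 mm high, about 90 g, standing upright. Pale stem, 38 mm across at the foot, 26 to 28 mm above, with a thin 36 mm collar 56 to 60 mm up; light brown cap 54 mm across, its edge upright from 84 to 98 mm above the underside, domed above that. Origin: centre of the underside of the foot; z up along the stem
- mushroom_squat: The squat mushroom model, 60 mm high, dark brown cap 78 mm across; stands loose on the table and must stay. Origin: centre of its underside
- cup: Empty white cup, 68 mm across, 75 mm high, loose; must stay. Origin: centre of its underside
- magnifier: Hand magnifier lying flat, lens frame 84 mm across and 10 mm thick, black handle 100 mm long along its +y, loose; must stay. Origin: centre of the frame's underside
- brush: Brush 150 mm long, lying flat along its x, about 20 mm thick, loose; must stay. Origin: the middle of its length, on the table
Not all that is in view belongs to the job. What is shaped like the dish_top but purple is not meant.

How it is judged:
By the outcome, as a careful person would: the job done as asked, in the order asked, and still so for the second after the job is handed in, with the robot touching nothing.
It also fails if it takes over 64 s, if anything falls off the work surface, if the arm or the gripper's body presses on something with over 40 N, if the wrist force passes 120 N, or if a joint passes its speed limit or range.

## Working session

There is one attempt and no reset: what is moved stays moved. The work goes in short steps, each a Python script; the robot and the scene stay as the last script left them, time stands still between calls to the robot, and variables do not carry over. Pictures are saved under pics/ and viewed, and the job is handed in when it is done.

```bash
mkdir -p pics; ls; python3 - <<'E'
from plant import arm, eyes
import cv2
print(arm.read_state())
for n in ("side","top"):
    s=eyes.snapshot(n); cv2.imwrite(f"pics/{n}0.png",s["pixels"][:,:,::-1])
    print(n,{k:v for k,v in s.items() if k!="pixels"})
E
```

```text
pics
{'time_s': 0.0, 'joint_pos': array([-7.36824474e+01,  1.49341012e+01, -7.98669800e+00,  6.71901336e+01,
        2.55884764e-03,  8.99995053e+01]), 'qvel': array([-0.10271578, -0.02717865,  0.10549879, -0.10922598, -0.01393219,
       -0.05537073]), 'effort': array([-1.25232727e-03, -4.05674422e+01,  2.53924710e+01,  1.87382894e-02,
       -9.27594283e-05,  1.00004459e-05]), 'tcp_pos': array([ 0.14732444, -0.50318701,  0.23047364]), 'eef_rot': array([[-5.01118498e-04,  9.59716862e-01,  2.80968494e-01],
       [ 1.87070053e-03,  2.80968937e-01, -9.59715039e-01],
       [-9.99998125e-01,  4.46769508e-05, -1.93614157e-03]]), 'force': array([0.27801225, 1.60623892, 0.4672827 ]), 'wrist_torque': array([0.0193773 , 0.03758805, 0.00076177]), 'width': 1.0020800637603218}
side {'fov_y': 44.911774577325055, 'cx': 314.73838627023946, 'cy': 237.35546744285037, 'cam_to_world': array([[-0.68866082,  0.37901353, -0.61813835, -0.18284561],
       [-0.72505178, -0.36794937,  0.5821625 ,  0.72949502],
       [-0.00679615,  0.84909481,  0.52819675,  0.74242625],
       [ 0.        ,  0.        ,  0.        ,  1.        ]])}
top {'fov_y': 49.28624918785828, 'cx': 317.6140160865855, 'cy': 238.2938649856035, 'cam_to_world': array([[ 0.00480999,  0.98385619, -0.17889625,  0.38112646],
       [-0.99992457,  0.00271027, -0.01197959, -0.00799636],
       [-0.01130133,  0.17894038,  0.98379501,  1.18048994],
       [ 0.        ,  0.        ,  0.        ,  1.        ]])}
```

View pics/side0.png

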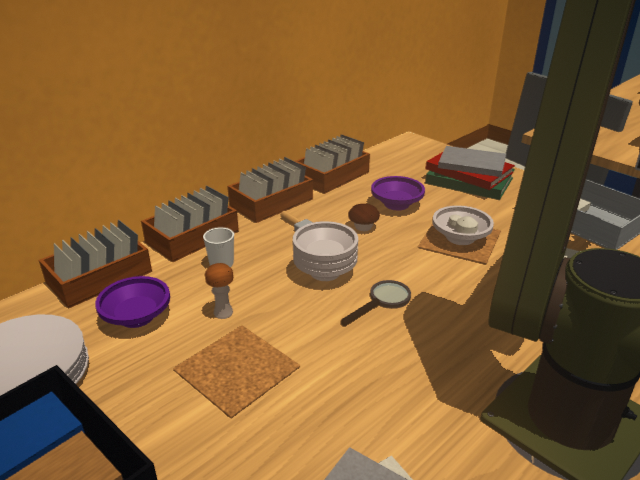

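View pics/top0.png

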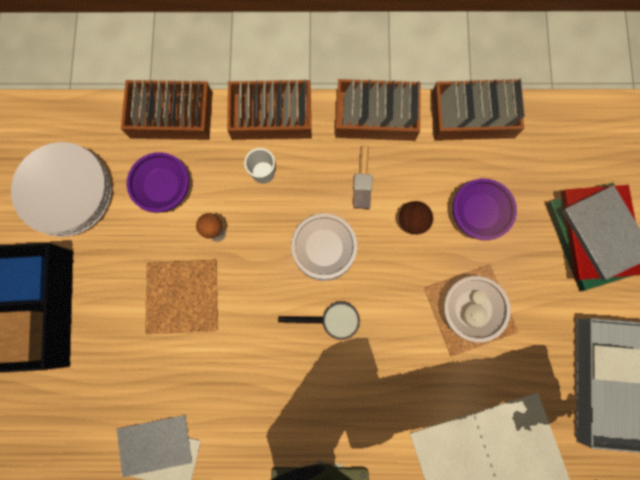

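The top view shows the stack at about (324,246), the empty mat at (182,296), the tall mushroom at (210,226), the magnifier at (341,320) and the full mat at (475,309). In the side view the stack is at (325,250), the mushroom at (221,290) and the mat at (237,369). I'll enlarge these areas.

```bash
python3 - <<'E'
import cv2
def crop(n,x0,y0,x1,y1,k,o):
    im=cv2.imread(f"pics/{n}.png")[y0:y1,x0:x1]
    im=cv2.resize(im,None,fx=k,fy=k,interpolation=cv2.INTER_CUBIC)
    for x in range(x0 - x0%10+10,x1,10):
        cv2.line(im,((x-x0)*k,0),((x-x0)*k,8 if x%50 else 20),(0,255,0),1)
        if x%50==0: cv2.putText(im,str(x),((x-x0)*k+2,20),0,.45,(0,255,0),1)
    for y in range(y0 - y0%10+10,y1,10):
        cv2.line(im,(0,(y-y0)*k),(8 if y%50 else 20,(y-y0)*k),(0,255,0),1)
        if y%50==0: cv2.putText(im,str(y),(2,(y-y0)*k-2),0,.45,(0,255,0),1)
    cv2.imwrite(f"pics/{o}.png",im)
crop("top0",135,190,365,345,3,"c_top")
crop("side0",165,210,365,420,2,"c_side2")
crop("side0",165,210,365,420,4-1,"c_side")
E
rm pics/c_side2.png
```

```text
(no output)
```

View pics/c_top.png

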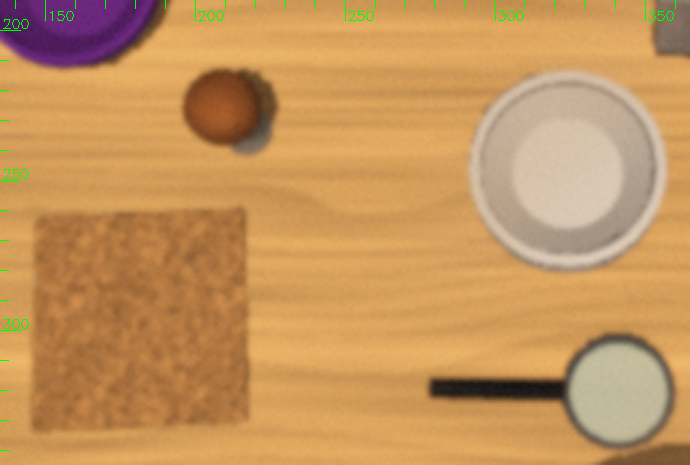

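View pics/c_side.png

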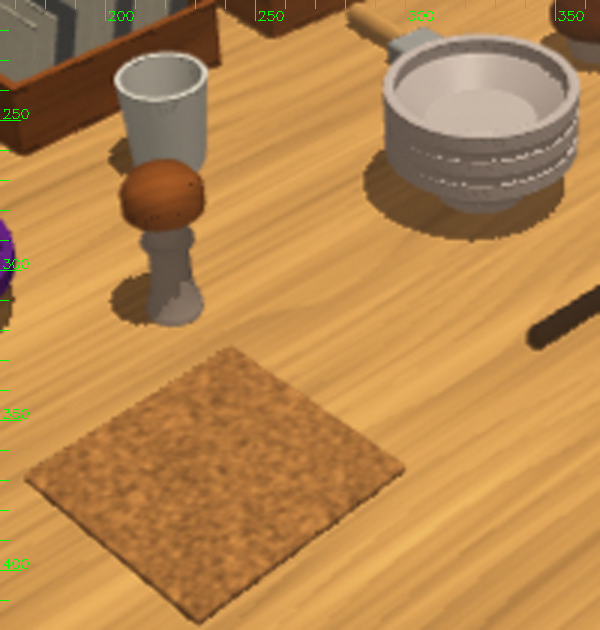

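```bash
cat > h.py <<'E'
import numpy as np
from plant import arm, eyes
C={}
def cam(n):
    if n not in C: C[n]=eyes.snapshot(n)
    return C[n]
def ray(n,u,v):
    s=cam(n); f=240/np.tan(np.radians(s["fov_y"]/2)); T=s["cam_to_world"]
    d=T[:3,:3]@np.array([(u-s["cx"])/f,-(v-s["cy"])/f,-1.]); return T[:3,3],d
def onz(n,u,v,z):
    o,d=ray(n,u,v); return o+d*(z-o[2])/d[2]
def proj(n,P):
    s=cam(n); f=240/np.tan(np.radians(s["fov_y"]/2)); T=s["cam_to_world"]
    p=T[:3,:3].T@(np.array(P)-T[:3,3]); return np.array([s["cx"]+f*p[0]/-p[2], s["cy"]-f*p[1]/-p[2]])
E
python3 - <<'E'
from h import *
np.set_printoptions(precision=4,suppress=True)
top=[(146.3,262.3),(217,259.3),(217.7,331),(145.7,334)]
sid=[(241.7,325.7),(300,366.7),(231.7,417.7),(173.3,369.7)]
for n,c in(("top",top),("side",sid)):
    P=np.array([onz(n,u,v,.006) for u,v in c]); print(n,P[:,:2].tolist(),P.mean(0),[np.linalg.norm(P[i]-P[i-1]) for i in range(4)])
print("dish",onz("top",324.5,246.8,.09),onz("side",325.5,239,.09), "w", onz("top",291.7,246.8,.09)-onz("top",357.3,246.8,.09))
print("mush",onz("top",209.2,225.5,.091),onz("side",219,275,.095),onz("side",223.3,312.7,.003))
print("cup", onz("top",260,163,.075), onz("side",219,235.5,.075))
E
```

```text
top [[0.5382023222099186, 0.39520893105050925], [0.5455959914454029, 0.2345189089487377], [0.38534043296850623, 0.22666502243302353], [0.37803265728574165, 0.38635016124505245]] [0.4618 0.3107 0.006 ] [np.float64(0.16041446120717792), np.float64(0.16086003092077156), np.float64(0.16044789670214996), np.float64(0.15985226661779478)]
side [[0.5430049500258599, 0.24157134767215477], [0.38315581368884055, 0.23475135355381943], [0.37478612675115264, 0.3903932145445791], [0.5325471304983725, 0.4004880098745471]] [0.4584 0.3168 0.006 ] [np.float64(0.1592603890326115), np.float64(0.15999455836829304), np.float64(0.15586673972371995), np.float64(0.15808364620062468)]
dish [ 0.5612 -0.0094  0.09  ] [ 0.56   -0.0014  0.09  ] w [-0.0004  0.1385  0.    ]
mush [0.6063 0.2365 0.091 ] [0.6036 0.2415 0.095 ] [0.6031 0.2419 0.003 ]
cup [0.7508 0.1335 0.075 ] [0.75   0.1392 0.075 ]
```

The sizes come out right (mat sides 159–161 mm, rim 138.5 mm), but the two cameras disagree by about 6 mm in y. I'll move the arm above the grasp point and use the TCP, which I know, to see which camera is off.

```bash
cat >> h.py <<'E'
def down(ang):
    a=np.radians(ang); z=np.array([np.cos(a),np.sin(a),0]); x=np.array([0,0,-1.]); return np.column_stack([x,np.cross(z,x),z])
E
python3 - <<'E'
from h import *
import cv2
np.set_printoptions(precision=4,suppress=True)
R=down(0)
arm.move_pose([.494,-.004,.17],R)
arm.gripper_to(.4)
s=arm.read_state(); print(s["time_s"],s["tcp_pos"],s["joint_pos"],s["width"])
for n in("side","top"):
    im=cam(n)["pixels"][:,:,::-1].copy(); cv2.imwrite(f"pics/{n}1.png",im)
    print(n,proj(n,s["tcp_pos"]))
im=cv2.imread("pics/side1.png")
c=cv2.resize(im[120:320,240:440],None,fx=3,fy=3,interpolation=cv2.INTER_CUBIC)
cv2.imwrite("pics/c1.png",c)
E
```

```text
2.9417 [ 0.494 -0.004  0.17 ] [ -0.4699  13.9311 -18.757   57.3088   0.0003  89.5342] 0.4015681197733251
side [349.9589 216.9046]
top [321.7486 274.2599]
```

View pics/c1.png

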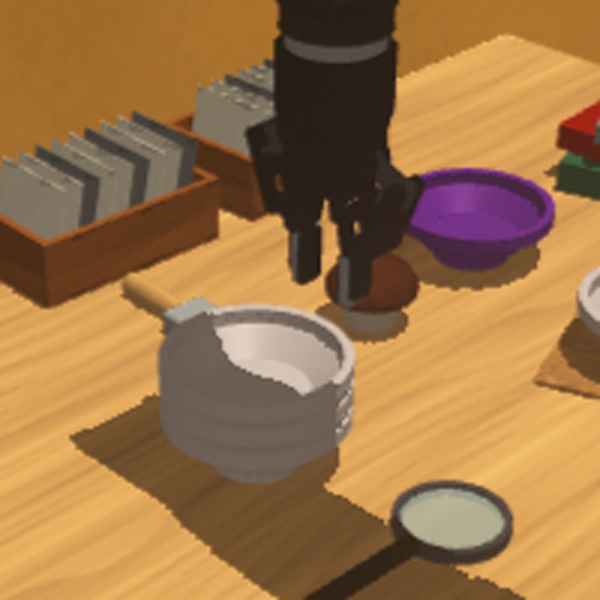

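View pics/top1.png

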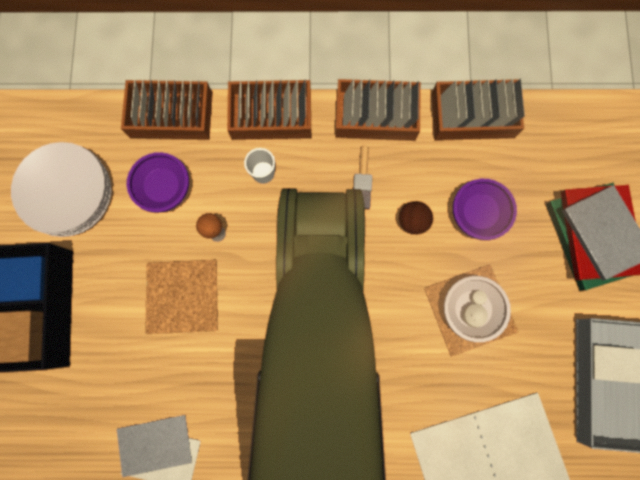

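The side view shows the open fingers above the near rim. The tips are at about (350,217), and the known TCP projects to (350,217), so the side camera looks trustworthy here. Next I'll check projected outlines against both images.

```bash
cat > ov.py <<'E'
from h import *
import cv2
def circ(c,r,z,n=72):
    t=np.linspace(0,2*np.pi,n); return np.column_stack([c[0]+r*np.cos(t),c[1]+r*np.sin(t),0*t+z])
def overlay(img,n,curves,box,k,out):
    x0,y0,x1,y1=box; im=cv2.resize(cv2.imread(img)[y0:y1,x0:x1],None,fx=k,fy=k,interpolation=cv2.INTER_CUBIC)
    for P,col in curves:
        p=np.array([(proj(n,q)+.5-[x0,y0])*k for q in P]); cv2.polylines(im,[np.round(p).astype(int)],False,col,1)
    return im
E
python3 - <<'E'
from ov import *
np.set_printoptions(precision=1,suppress=True)
for n,cs in (("side",[(.560,-.0014),(.561,-.009),(.5605,-.005)]),("top",[(.560,-.0014),(.561,-.009)])):
  for c in cs:
    p=np.array([proj(n,q) for q in circ(c,.07,.09,360)]); print(n,c,p.min(0),p.max(0))
a=overlay("pics/side0.png","side",[(circ((.560,-.0014),.07,.09),(0,255,0)),(circ((.560,-.0014),.062,.09),(0,255,0)),(circ((.561,-.009),.07,.09),(0,0,255))],(285,210,365,290),5,"")
R=down(0); t=np.array([.494,-.004,.17])
# finger tip pads at opening .4 ~ 34mm: outline points
g=.0345/2
cur=[]
for s in(-1,1):
  for dz in (0,.004):
    xs=[s*g,s*(g+.0145)]
    cur.append(([t+[xs[0],-.011,dz],t+[xs[0],.011,dz],t+[xs[1],.011,dz],t+[xs[1],-.011,dz],t+[xs[0],-.011,dz]],(0,255,0) if dz==0 else (255,255,0)))
b=overlay("pics/side1.png","side",cur,(310,150,390,230),5,"")
cv2.imwrite("pics/ov1.png",np.hstack([a,b]))
E
```

```text
side (0.56, -0.0014) [292.4 222.3] [358.7 257.4]
side (0.561, -0.009) [294.8 220.9] [360.7 255.8]
side (0.5605, -0.005) [293.5 221.6] [359.6 256.7]
top (0.56, -0.0014) [287.6 215. ] [353.9 280.4]
top (0.561, -0.009) [291.2 214.6] [357.5 280. ]
```

View pics/ov1.png

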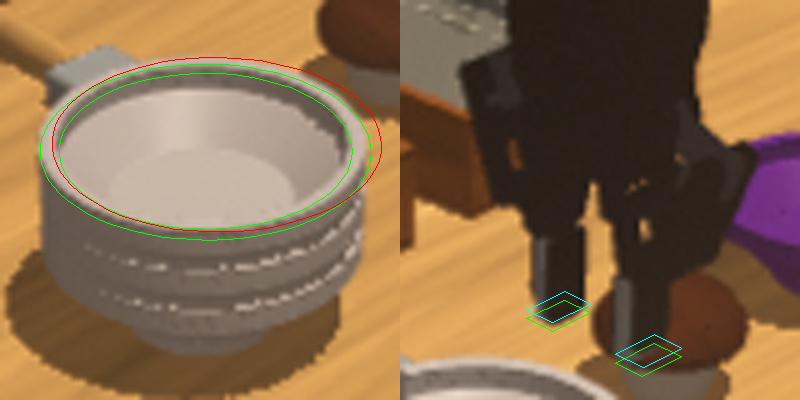

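```bash
python3 - <<'E'
from ov import *
np.set_printoptions(precision=1,suppress=True)
for P in [(.2,-.0016,.5),(.3,-.0025,.5),(.4,-.0033,.45),(.494,-.004,.35),(.0,0,.3),(0.5,-.004,.4)]: print(P,proj("top",P))
im=cv2.imread("pics/top1.png")[180:480,230:400]; cv2.imwrite("pics/c2.png",cv2.resize(im,None,fx=2,fy=2,interpolation=cv2.INTER_CUBIC))
im=cv2.imread("pics/side1.png")[0:330,300:640]; cv2.imwrite("pics/c3.png",cv2.resize(im,None,fx=1.8,fy=1.8))
E
```

```text
(0.2, -0.0016, 0.5) [318.  484.6]
(0.3, -0.0025, 0.5) [319.1 399.3]
(0.4, -0.0033, 0.45) [320.3 319.5]
(0.494, -0.004, 0.35) [321.3 261.8]
(0.0, 0, 0.3) [317.7 587.3]
(0.5, -0.004, 0.4) [321.2 253.3]
```

View pics/c2.png

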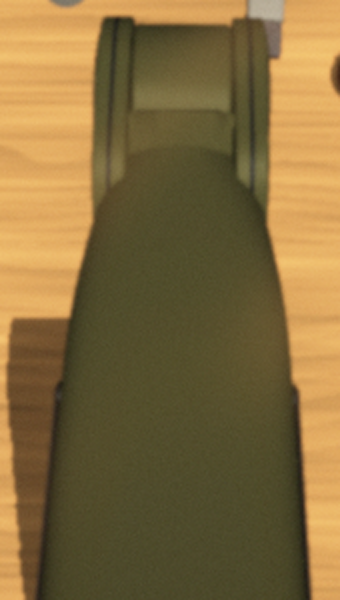

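```bash
python3 - <<'E'
from ov import *
arm.movel([.4945,-.005,.105],down(0),feed=.1)
s=arm.read_state(); print(s["time_s"],s["tcp_pos"],s["width"])
cv2.imwrite("pics/side2.png",cam("side")["pixels"][:,:,::-1])
t=s["tcp_pos"]; g=.0345/2; cur=[]
for sg in(-1,1):
    z=.004; xs=[sg*g,sg*(g+.0095)]
    cur.append(([t+[xs[0],-.011,z],t+[xs[0],.011,z],t+[xs[1],.011,z],t+[xs[1],-.011,z],t+[xs[0],-.011,z]],(0,255,0)))
cur.append(([[.4905,-.005,.09],[.4985,-.005,.09]],(0,0,255)))
a=overlay("pics/side2.png","side",[],(300,170,375,270),6,"");b=overlay("pics/side2.png","side",cur,(300,170,375,270),6,"")
cv2.imwrite("pics/c4.png",np.hstack([a,b])[:, :800])
E
```

```text
3.9917 [ 0.49494131 -0.00499708  0.10540604] 0.3997620263580337
```

View pics/c4.png

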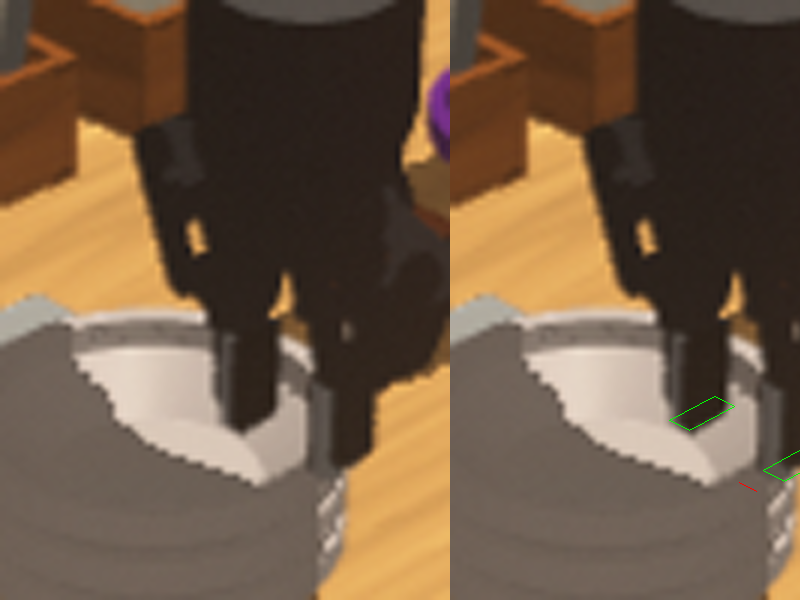

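The tips straddle the near rim: inner tip at about (339,241), outer at about (357,247). The side overlay sits a steady +1 px to the right. I'll go down and close in stages, watching the sideways force.

```bash
python3 - <<'E'
from ov import *
np.set_printoptions(precision=3,suppress=True)
def st(l):
    s=arm.read_state(); print(l,round(s["time_s"],2),s["tcp_pos"],s["force"],round(s["width"],3)); return s
arm.movel([.4945,-.003,.079],feed=.06); st("down")
for w in(.3,.24,.19): 
    arm.gripper_to(w); st(w)
cv2.imwrite("pics/side3.png",cam("side")["pixels"][:,:,::-1])
cv2.imwrite("pics/c5.png",overlay("pics/side3.png","side",[],(285,190,385,280),7,""))
E
```

```text
down 4.62 [ 0.494 -0.003  0.079] [ 0.56  -0.424  0.348] 0.397
0.3 4.88 [ 0.495 -0.003  0.079] [-0.843  0.665 -0.376] 0.297
0.24 5.1 [ 0.495 -0.003  0.079] [1.166 0.24  1.198] 0.241
0.19 5.33 [ 0.495 -0.003  0.079] [ 1.61  -0.335 -0.312] 0.19
```

View pics/c5.png

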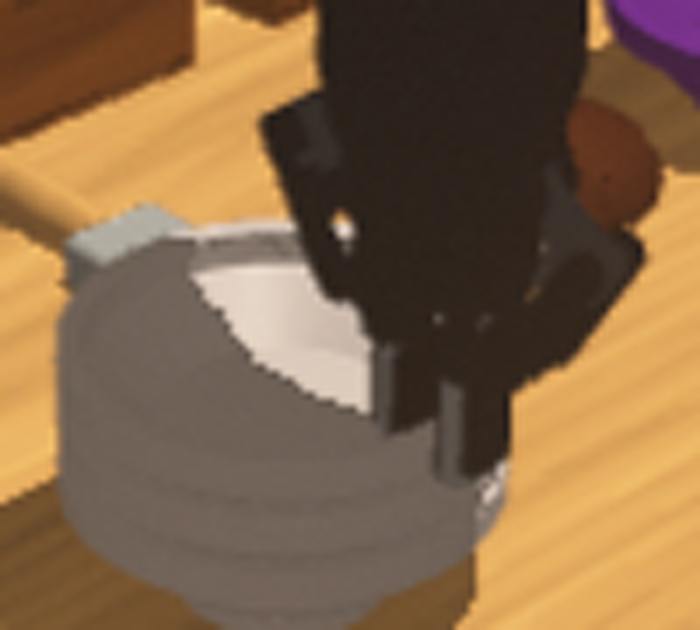

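No contact yet, with the inner finger inside the rim and the outer one outside. I'll finish closing in small steps.

```bash
python3 - <<'E'
from ov import *
np.set_printoptions(precision=3,suppress=True)
def st(l):
    s=arm.read_state(); print(l,round(s["time_s"],2),s["tcp_pos"],s["force"],s["wrist_torque"],round(s["width"],3)); return s
for w in(.16,.14,.12): 
    arm.gripper_to(w); s=st(w)
E
```

```text
0.16 5.59 [ 0.495 -0.003  0.079] [ 0.243 -0.157  0.509] [-0.076 -0.21  -0.005] 0.161
0.14 5.81 [ 0.495 -0.003  0.079] [ 1.468  0.614 -0.006] [ 0.01  -0.23  -0.026] 0.134
0.12 6.03 [ 0.495 -0.003  0.079] [ 0.631 -0.112  0.041] [-0.047 -0.301 -0.036] 0.12
```

```bash
python3 - <<'E'
from ov import *
np.set_printoptions(precision=3,suppress=True)
def st(l):
    s=arm.read_state(); print(l,round(s["time_s"],2),s["tcp_pos"],s["force"],s["wrist_torque"],round(s["width"],3)); return s
arm.movel([.4957,-.003,.079],feed=.03); st("shift")
arm.gripper_to(0.0); st("grip")
arm.movel([.4957,-.003,.089],feed=.03); st("lift10")
cv2.imwrite("pics/side4.png",cam("side")["pixels"][:,:,::-1])
cv2.imwrite("pics/c6.png",overlay("pics/side4.png","side",[],(285,190,385,290),6,""))
E
```

```text
shift 6.28 [ 0.496 -0.003  0.079] [-0.282  0.612  2.604] [-0.062  0.01  -0.038] 0.121
grip 6.49 [ 0.495 -0.003  0.079] [-0.52  -0.554  3.547] [-0.075  0.138  0.009] 0.079
lift10 6.97 [ 0.496 -0.003  0.089] [ 0.272 -0.414 -0.682] [-0.011  0.082 -0.001] 0.078
```

View pics/c6.png

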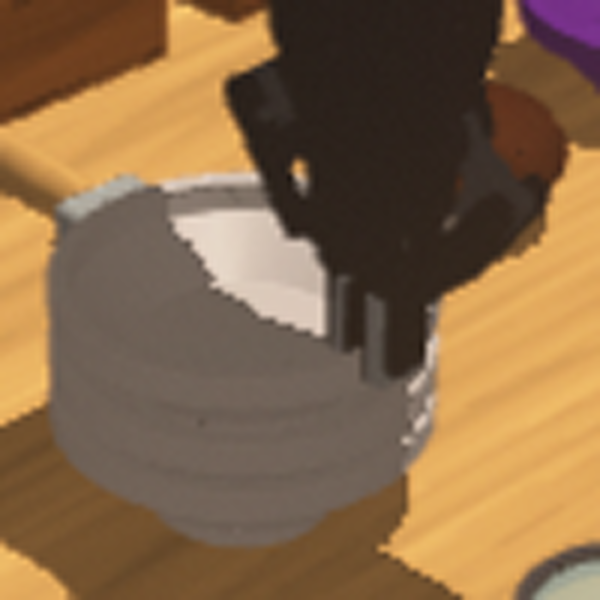

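```bash
python3 - <<'E'
from ov import *
np.set_printoptions(precision=3,suppress=True)
def st(l):
    s=arm.read_state(); print(l,round(s["time_s"],2),s["tcp_pos"],s["force"],s["wrist_torque"],round(s["width"],3)); return s
arm.movel([.4957,-.003,.119],feed=.05); arm.wait(.1); st("lift40")
cv2.imwrite("pics/side5.png",cam("side")["pixels"][:,:,::-1])
cv2.imwrite("pics/c7.png",overlay("pics/side5.png","side",[],(285,170,385,290),5,""))
E
```

```text
lift40 7.88 [ 0.495 -0.003  0.119] [ 0.222  0.044 -0.361] [ 0.038  0.009 -0.008] 0.075
```

View pics/c7.png

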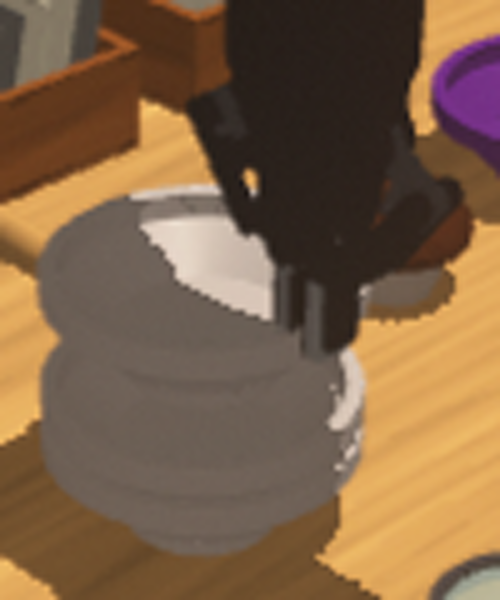

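The top dish came up alone; the lower two stayed put. Its far edge sags a few degrees, because the rim rose about 14 px where 20 px was expected. I'll carry it high over the mat, then measure the tilt and position there.

```bash
cat >> h.py <<'E'
np.set_printoptions(precision=3,suppress=True)
def st(l):
    s=arm.read_state(); print(l,round(s["time_s"],2),s["tcp_pos"],s["force"],s["wrist_torque"],round(s["width"],3)); return s
E
python3 - <<'E'
from ov import *
arm.movel([.4957,-.003,.195],feed=.12)
C=np.array([.460,.3137]); a=np.arctan2(C[1],C[0]); u=np.array([np.cos(a),np.sin(a)])
T=C-.065*u; print(np.degrees(a),T)
arm.movel([*T,.195],down(np.degrees(a)),feed=.15); st("over mat")
arm.movel([*T,.12],feed=.12); arm.wait(.2); s=st("lower")
for n in("side","top"): cv2.imwrite(f"pics/{n}6.png",cam(n)["pixels"][:,:,::-1])
E
```

```text
34.29228752599854 [0.406 0.277]
over mat 10.82 [0.406 0.277 0.195] [ 0.476 -0.769 -1.711] [-0.051  0.065  0.015] 0.078
lower 11.79 [0.407 0.278 0.121] [ 0.131 -0.656 -1.215] [-0.011  0.062 -0.012] 0.079
```

View pics/side6.png

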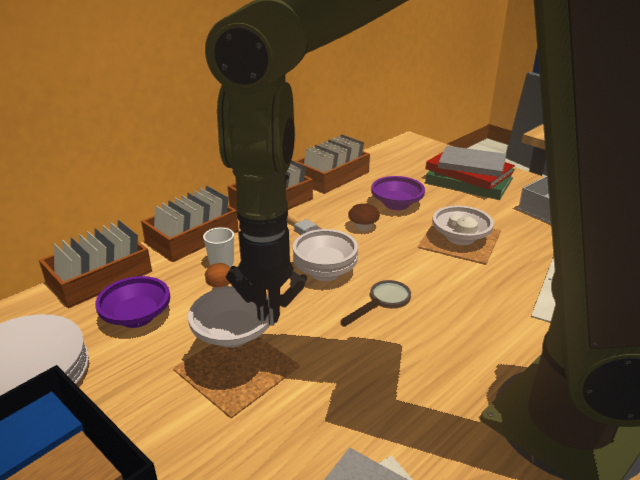

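View pics/top6.png

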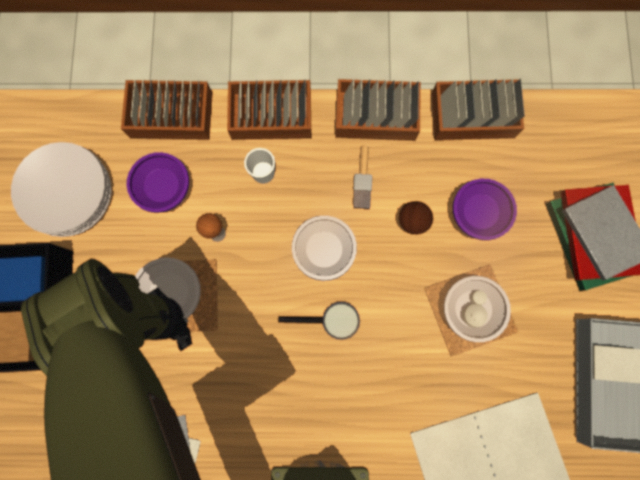

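```bash
cat >> ov.py <<'E'
def rim(tcp,ang,th,r,off=0.0,h=.011,rc=.066):
    """rim circle hung at the tcp; th deg sag of far side"""
    a=np.radians(ang); u=np.array([np.cos(a),np.sin(a),0]); v=np.array([-u[1],u[0],0]); w=np.array([0,0,1.])
    t=np.radians(th); uu=np.cos(t)*u-np.sin(t)*w; ww=np.sin(t)*u+np.cos(t)*w
    p=np.linspace(0,2*np.pi,90); c=np.array(tcp)+h*ww+rc*uu+off*v
    return np.array([c+r*np.cos(q)*uu+r*np.sin(q)*v for q in p])
E
python3 - <<'E'
from ov import *
t=[.4065,.2775,.1205]
cols={0:(0,255,0),5:(0,255,255),10:(0,0,255)}
box=(180,250,300,350)
cs=[overlay("pics/side6.png","side",[(rim(t,34.3,th,.07),c)]+[(rim(t,34.3,th,.062),c)],box,4,"") for th,c in cols.items()]
cv2.imwrite("pics/c8.png",np.hstack(cs[:2])[:, :960][:, :])
k=.8
cv2.imwrite("pics/c8.png",np.vstack([np.hstack([overlay("pics/side6.png","side",[],box,3,"")]+[overlay("pics/side6.png","side",[(rim(t,34.3,0,.07),cols[0])],box,3,"")]),np.hstack([overlay("pics/side6.png","side",[(rim(t,34.3,5,.07),cols[5])],box,3,""),overlay("pics/side6.png","side",[(rim(t,34.3,10,.07),cols[10])],box,3,"")])]))
E
```

```text
(no output)
```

View pics/c8.png

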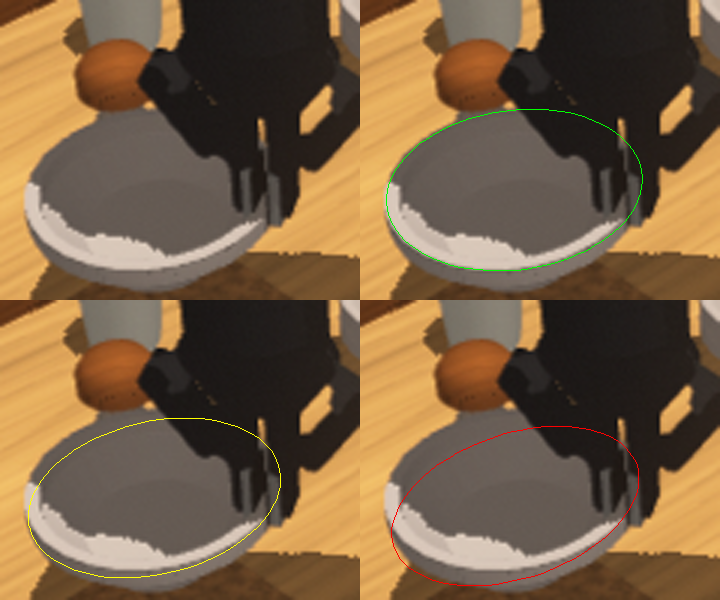

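The level outline fits well, to within about 1 px, so the dish hangs level. Now I'll check the top view the same way.

```bash
python3 - <<'E'
from ov import *
t=[.4065,.2775,.1205]
box=(100,230,240,350)
cv2.imwrite("pics/c9.png",np.hstack([overlay("pics/top6.png","top",[],box,3,"")[:,:400],overlay("pics/top6.png","top",[(rim(t,34.3,0,.07),(0,255,0)),(rim(t,34.3,0,.062),(0,255,0))],box,3,"")[:,:400]]))
E
```

```text
(no output)
```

View pics/c9.png

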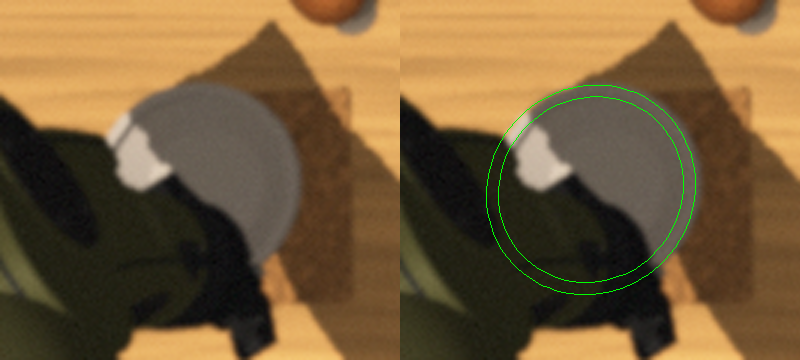

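The top camera sees the dish about 2 px too far right, so its y readings are about 4 mm too small. With that correction both cameras put the mat centre near (0.459, 0.3155). I'll lower the dish there.

```bash
python3 - <<'E'
from ov import *
T=[.4045,.2785]
arm.movel([*T,.06],feed=.1); arm.wait(.15); s0=st("above")
z=.048; arm.movel([*T,z],feed=.03); f0=s0["force"][2]
while z>.0425:
    arm.wait(.1); f=np.mean([arm.read_state()["force"][2] for _ in range(3)])
    print(round(z,4),round(f,2))
    if f>2.0: break
    z-=.001; arm.movel([*T,z],feed=.02)
st("touch")
cv2.imwrite("pics/side7.png",cam("side")["pixels"][:,:,::-1])
cv2.imwrite("pics/c10.png",overlay("pics/side7.png","side",[],(160,260,310,420),4,""))
E
```

```text
above 12.89 [0.405 0.279 0.061] [-0.072 -0.815 -1.361] [-0.001  0.042 -0.051] 0.082
0.048 -1.18
0.047 -1.09
0.046 -1.25
0.045 4.14
touch 14.59 [0.404 0.278 0.045] [-2.165 -1.371  4.143] [-0.244  0.37  -0.068] 0.076
```

View pics/c10.png

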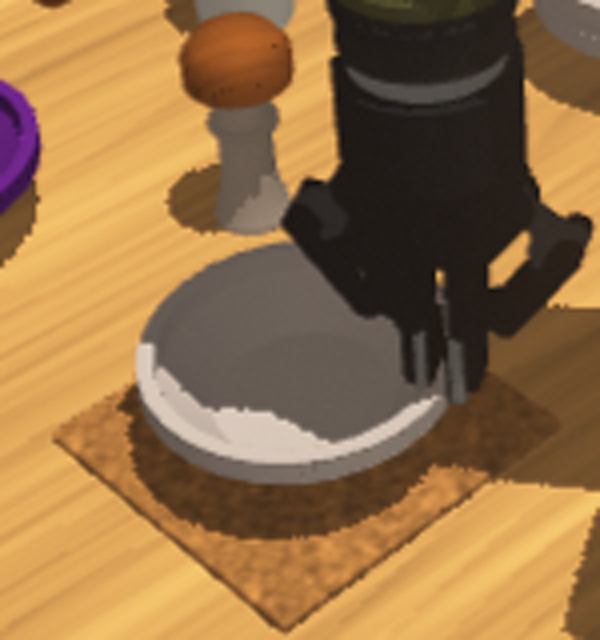

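Contact came at z = 0.045, exactly as computed. I'll release and back off.

```bash
python3 - <<'E'
from ov import *
T=[.4045,.2785]
arm.gripper_to(.16); arm.gripper_to(.36); st("open")
arm.movel([*T,.10],feed=.08)
arm.movel([.38,.10,.20],down(20),feed=.25); arm.gripper_to(1.0)
st("away")
for n in("side","top"): cv2.imwrite(f"pics/{n}8.png",cam(n)["pixels"][:,:,::-1])
cv2.imwrite("pics/c11.png",overlay("pics/side8.png","side",[],(160,250,310,430),4,"")[:600])
cv2.imwrite("pics/c12.png",overlay("pics/top8.png","top",[],(120,195,270,345),4,""))
E
```

```text
open 15.19 [0.405 0.279 0.045] [ 0.275  0.139 -0.935] [0.013 0.026 0.029] 0.359
away 17.58 [0.38 0.1  0.2 ] [-0.221  0.187  0.302] [-0.007  0.006 -0.011] 0.999
```

View pics/c11.png

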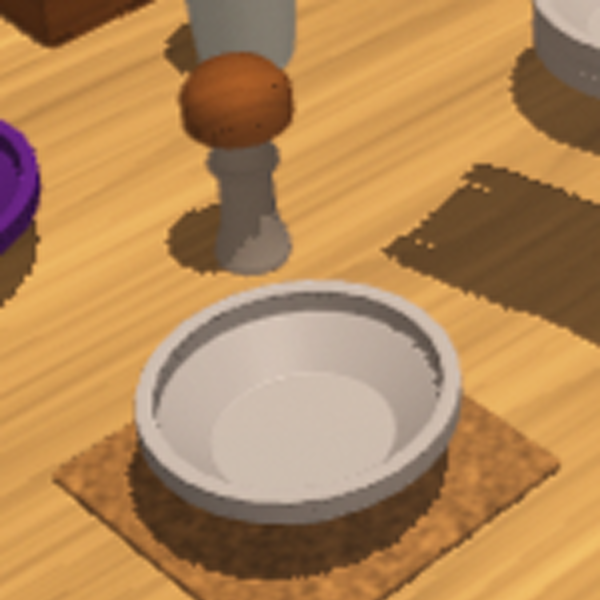

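View pics/c12.png

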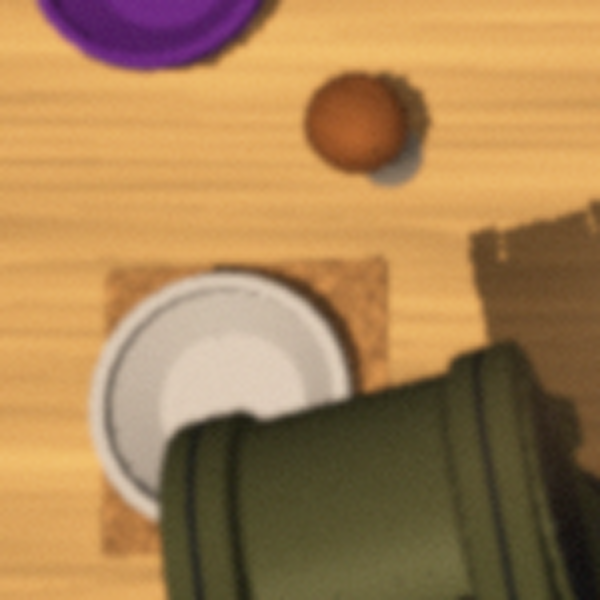

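```bash
python3 - <<'E'
from ov import *
C=(.459,.3155)
G=(0,255,0)
a=overlay("pics/side8.png","side",[(circ(C,.07,.056),G),(circ(C,.062,.056),G),(circ(C,.04,.026),G),(circ((.603,.241),.027,.091),G),(circ((.603,.241),.019,0.0),G)],(160,250,310,430),3,"")
b=overlay("pics/top8.png","top",[(circ(C,.07,.056),G),(circ(C,.04,.026),G),(circ((.603,.241),.027,.091),G)],(120,195,240,345),3,"")
h=max(a.shape[0],b.shape[0]); b=cv2.copyMakeBorder(b,0,h-b.shape[0],0,0,cv2.BORDER_CONSTANT)
cv2.imwrite("pics/c13.png",np.hstack([a,b]))
E
```

```text
(no output)
```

View pics/c13.png

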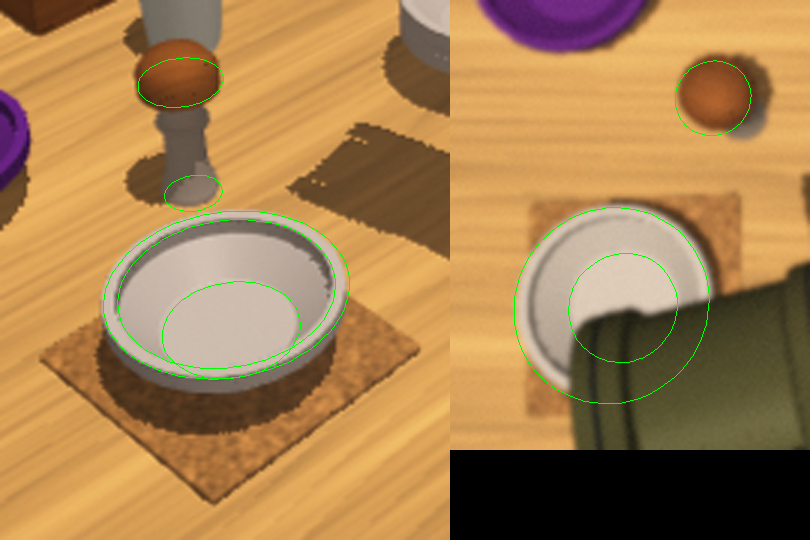

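The released dish sits level and near the mat centre in both views. After correcting each camera's bias, both put the mushroom near (0.6045, 0.2405). I'll go above it and check before descending.

```bash
python3 - <<'E'
from ov import *
M=[.6045,.2405]; a=np.degrees(np.arctan2(M[1],M[0]))
arm.movel([*M,.19],down(a),feed=.2)
arm.movel([*M,.115],feed=.1)
s=st("over"); 
for n in("side",): cv2.imwrite(f"pics/{n}9.png",cam(n)["pixels"][:,:,::-1])
R=down(a); t=s["tcp_pos"]; g=.0425; cur=[]
for sg in(-1,1):
    y=R[:,1];z=R[:,2]; o=t+[0,0,.013]
    xs=[sg*g,sg*(g+.0095)]
    cur.append(([o+z*xs[0]+y*.011,o+z*xs[0]-y*.011,o+z*xs[1]-y*.011,o+z*xs[1]+y*.011,o+z*xs[0]+y*.011],(0,255,0)))
b=(160,210,280,335)
cv2.imwrite("pics/c14.png",np.hstack([overlay("pics/side9.png","side",[],b,4,"")[:,:400],overlay("pics/side9.png","side",cur,b,4,"")[:,:400]]))
E
```

```text
over 20.16 [0.605 0.241 0.116] [-0.22  -0.422  0.119] [-0.021  0.023 -0.038] 0.998
```

View pics/c14.png

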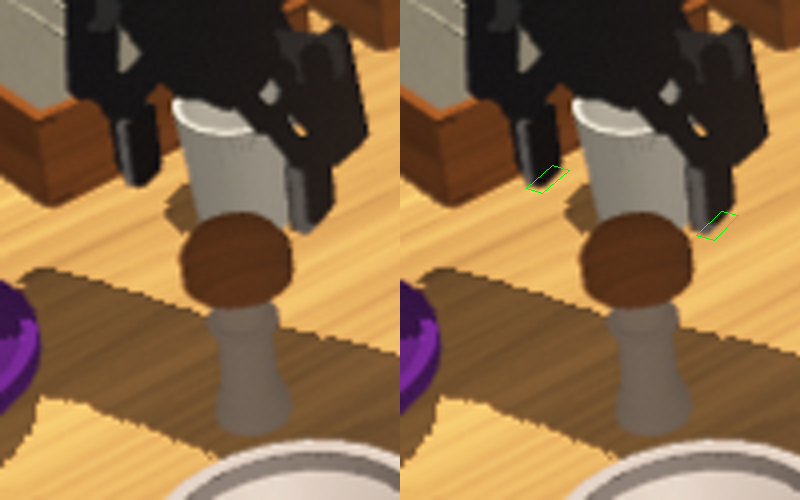

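The cap is at about (219,275), and the finger midpoint, followed down the stem's image direction, is about 1.3 px to its left. I'll shift 2 mm and go down, then look before closing.

```bash
python3 - <<'E'
from ov import *
M=[.603,.239]
arm.movel([*M,.115],feed=.05)
arm.movel([*M,.065],feed=.08); st("down")
arm.gripper_to(.8); st(".8")
cv2.imwrite(f"pics/side10.png",cam("side")["pixels"][:,:,::-1])
b=(170,220,270,330)
cv2.imwrite("pics/c15.png",overlay("pics/side10.png","side",[],b,5,""))
E
```

```text
down 21.23 [0.603 0.239 0.065] [-0.294 -0.027  0.017] [-0.023 -0.041 -0.063] 1.0
.8 21.55 [0.603 0.239 0.065] [-0.852  0.643 -0.802] [ 0.014  0.043 -0.016] 0.802
```

View pics/c15.png

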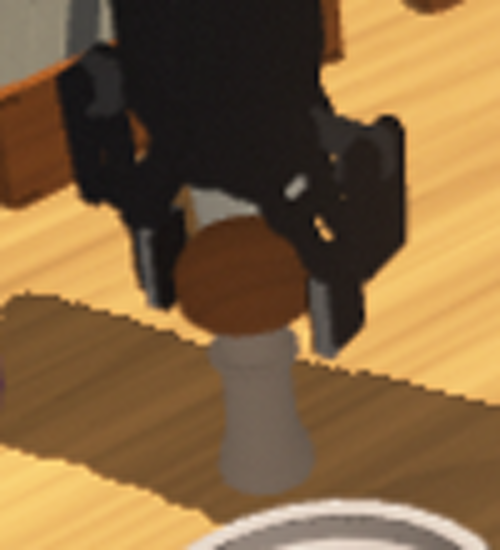

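```bash
python3 - <<'E'
from ov import *
for w in (.74,.70,.67,.65):
    arm.gripper_to(w); arm.wait(.1); st(w)
E
```

```text
0.74 21.93 [0.603 0.239 0.065] [-0.007  0.069  0.038] [-0.017  0.028 -0.026] 0.739
0.7 22.24 [0.603 0.239 0.065] [0.232 0.577 0.339] [ 0.052 -0.015  0.   ] 0.697
0.67 22.56 [0.603 0.239 0.065] [-0.292  0.059 -0.672] [-0.005 -0.042 -0.011] 0.672
0.65 22.88 [0.603 0.239 0.065] [ 0.979 -0.925  0.541] [-0.002 -0.041  0.025] 0.648
```

```bash
python3 - <<'E'
from ov import *
arm.gripper_to(.3); arm.wait(.1); st("grip")
M=[.603,.239]
arm.movel([*M,.085],feed=.05); arm.wait(.1); st("lift")
cv2.imwrite(f"pics/side11.png",cam("side")["pixels"][:,:,::-1])
b=(170,200,270,330)
cv2.imwrite("pics/c16.png",overlay("pics/side11.png","side",[],b,4,""))
E
```

```text
grip 23.19 [0.603 0.239 0.065] [-1.151 -0.167  5.009] [-0.077  0.212 -0.005] 0.608
lift 23.84 [0.603 0.239 0.085] [-0.493  0.753 -0.662] [0.003 0.024 0.049] 0.61
```

View pics/c16.png

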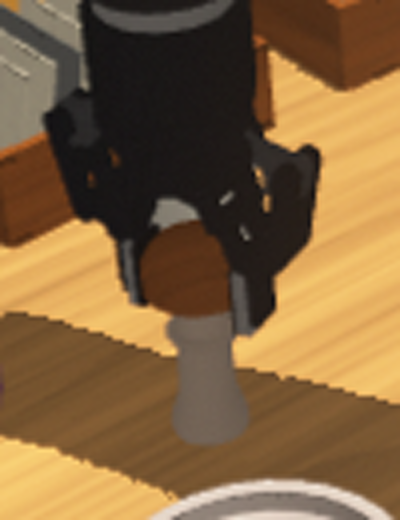

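It's gripped (width 0.61, about 52–54 mm) and upright. I'll carry it over the dish and lower until contact.

```bash
python3 - <<'E'
from ov import *
M=[.603,.239]; D=[.460,.3155]; a=np.degrees(np.arctan2(D[1],D[0]))
arm.movel([*M,.17],feed=.12)
arm.movel([*D,.17],down(a),feed=.12)
arm.movel([*D,.105],feed=.08); arm.wait(.2); st("near")
cv2.imwrite(f"pics/side12.png",cam("side")["pixels"][:,:,::-1])
b=(160,210,310,350)
cv2.imwrite("pics/c17.png",overlay("pics/side12.png","side",[],b,4,""))
E
```

```text
near 27.41 [0.46  0.316 0.106] [ 0.105  0.196 -0.683] [-0.001 -0.028  0.003] 0.607
```

View pics/c17.png

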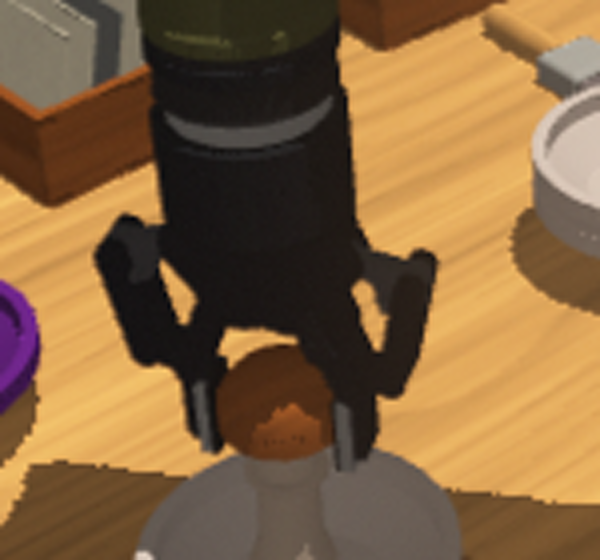

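```bash
python3 - <<'E'
from ov import *
D=[.460,.3155]
z=.094; arm.movel([*D,z],feed=.04)
while z>.0875:
    arm.wait(.1); f=np.mean([arm.read_state()["force"][2] for _ in range(3)])
    print(round(z,4),round(f,2))
    if f>1.5: break
    z-=.001; arm.movel([*D,z],feed=.02)
st("touch")
cv2.imwrite(f"pics/side13.png",cam("side")["pixels"][:,:,::-1])
b=(160,230,310,380)
cv2.imwrite("pics/c18.png",overlay("pics/side13.png","side",[],b,4,""))
E
```

```text
0.094 -0.73
0.093 -1.49
0.092 -0.11
0.091 4.3
touch 29.03 [0.46  0.316 0.091] [-0.708 -0.358  4.304] [-0.192  0.268 -0.028] 0.615
```

View pics/c18.png

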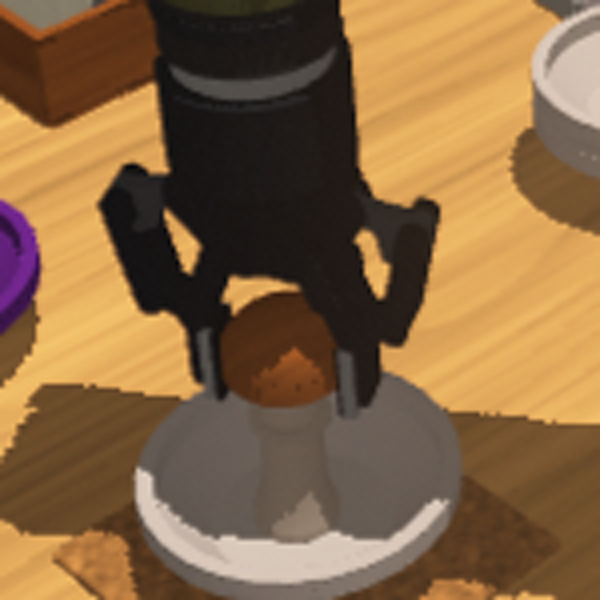

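Contact came at 0.091 (expected 0.026 + 0.065), with the foot near the middle of the flat bottom. I'll release.

```bash
python3 - <<'E'
from ov import *
D=[.460,.3155]
arm.gripper_to(.68); arm.gripper_to(1.0); st("open")
arm.movel([*D,.2],feed=.08)
arm.movel([.33,-.12,.28],down(-20),feed=.25); arm.wait(.3)
st("away")
for n in("side","top"): cv2.imwrite(f"pics/{n}14.png",cam(n)["pixels"][:,:,::-1])
b=(160,220,310,420)
cv2.imwrite("pics/c19.png",overlay("pics/side14.png","side",[],b,3,""))
cv2.imwrite("pics/c20.png",overlay("pics/top14.png","top",[],(120,210,260,345),4,""))
E
```

```text
open 29.71 [0.46  0.315 0.091] [-0.324  0.617  0.639] [ 0.009 -0.016  0.03 ] 0.999
away 33.52 [ 0.33 -0.12  0.28] [-0.287 -0.23   0.156] [-0.037 -0.007  0.021] 0.996
```

View pics/c19.png

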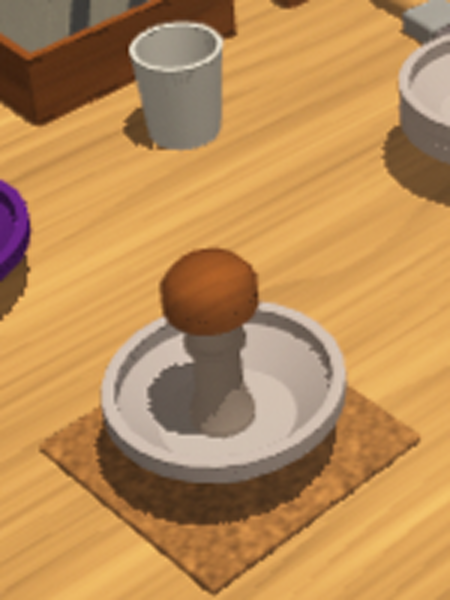

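View pics/c20.png

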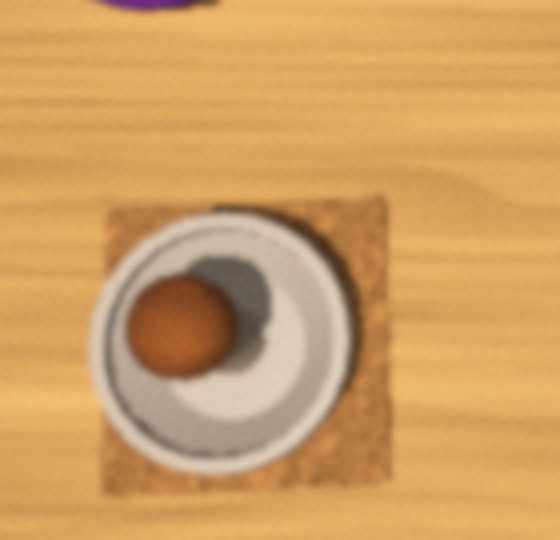

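View pics/side14.png

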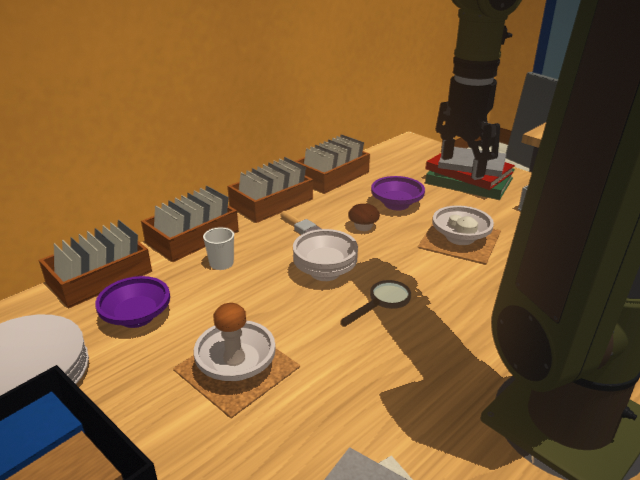

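View pics/top14.png

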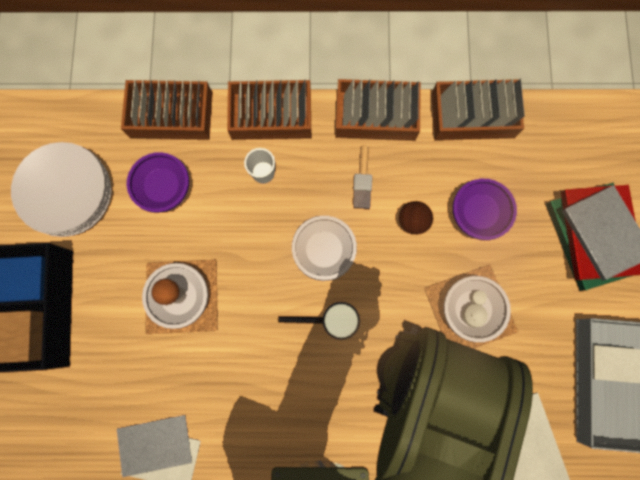

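```bash
python3 - <<'E'
from ov import *
print("top mat",onz("top",181.7,296.6,.006),"dish",onz("top",175.6,295.5,.056),"cap",onz("top",165.5,291.5,.117))
print("flat bottom top", onz("top",(163+305)/8+120,(257+420)/8+210,.026))
# side: rim extents 3x crop from (160,220): l102 r347 t303 b470
print("side dish",onz("side",160+224.5/3,220+386/3-.5,.056)); 
f=lambda c:(lambda p:(p.min(0),p.max(0)))(np.array([proj("side",q) for q in circ(c,.07,.056,360)]))
print(f((.459,.3155)),"seen",(194,321,275.7,376.7))
print("stack top", onz("top",324.5,247.5,.07))
E
```

```text
top mat [0.461 0.311 0.006] dish [0.46  0.31  0.056] cap [0.464 0.314 0.117]
flat bottom top [0.464 0.312 0.026]
side dish [0.455 0.319 0.056]
(array([193.875, 319.691]), array([275.796, 375.733])) seen (194, 321, 275.7, 376.7)
stack top [ 0.563 -0.009  0.07 ]
```

In the top view the dish is within about 1.5 mm of the mat centre and the mushroom cap within about 5 mm of the dish centre. Nothing else has visibly moved. Handing in.

```bash
python3 - <<'E'
from plant import arm
arm.wait(.3); print(arm.hand_in(), arm.read_state()["time_s"])
E
```

```text
the job is handed in; nothing more can be done
the job is handed in; nothing more can be done
```

The job is done and handed in, with the clock at about 34 s of the 64 s allowed. I lifted the top dish off the stack by its rim and set it on the empty mat. After letting go of it, I gripped the tall mushroom by its cap and stood it on the dish's flat bottom.

**Last checks:**
- **Placing:** In the top view the dish is about 1.5 mm from the mat centre. The mushroom cap is within about 5 mm of the dish centre. The mushroom looks upright in both views.
- **Putting down:** Both the dish and the mushroom touched at the expected heights, with about 4 N at contact.
- **Stack and other things:** The two lower dishes are still nested. The stack read about 2 mm off its first measurement, roughly the camera error. By eye, the cup, brush, magnifier, squat mushroom and full mat have not moved.

**Disagreements:**
- **Cameras:** The two cameras differed by about 5 to 8 mm in y. I corrected for this against the arm's known position, but the side view alone puts the dish about 4 to 5 mm from where I commanded it.
- **Dish grip:** The inner finger may have nudged the top dish by up to about 3 mm before I re-centred.
- **Tilt:** The dish seemed to sag just after lifting, but a check over the mat showed it level.

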